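# Refit the platter carrier on the counter scale

### The job

Put the loose three-footed platter carrier back on the counter scale: long arm over the conical seat, its three ball feet settled fully home in the cone, the groove and on the flat seat. The seat plate floats in the scale, so feel for the cone gently, without forcing or dropping the carrier; then let go and swing the keeper fully over the long arm to its stop, leaving the marker, pen and tape roll lying where they are.

Things in the scene. Friction and masses are not known exactly. Their poses are not given: they have to be found in the camera images.
- base: Counter scale, grey housing fixed to the counter, x -123 to +147, y -105 to +105 mm, 30 mm high, low black display on its +y side (to y +144, 33 mm high). Origin on the counter. On top is a seat plate with a cone, a groove and a flat seat. Home, the carrier's axes are parallel to this body's, the grip at y 0, x between -20 and +20 mm (by the plate's shift), each foot's lowest point at z 43.9 mm.
- cone_rear (a point): Where the cone's mouth would be with the seat plate at its rear stop (base x +48, y 0, z 48 mm). The plate, all three seats together, really stands 7 to 47 mm from there along base +x (not measured; stiff, stays put); y, z, yaw are true. 60-degree cone, mouth 14 mm across, in a block 90 (x) x 44 (y) mm centred on it. A foot beside it rests on the block at z 48 mm; home it is at z 43.9 mm.
- groove_rear (a point): Middle of the groove's mouth with the plate at its rear stop (base x -72, y +60, z 48 mm); really 7 to 47 mm further along base +x, like the cone. 60-degree V groove along base x, mouth 14 mm wide, in a block 84 x 44 mm whose top is at z 48 mm. A ball home in it has its lowest point at z 43.9 mm.
- flat_rear (a point): Middle of the flat seat with the plate at its rear stop (base x -72, y -60, z 43.9 mm); really 7 to 47 mm further along base +x, like the cone: plain top of a block 84 (x) x 44 (y) mm. The carrier's contact with the scale, seats and keeper, must stay gentle: below 30 N.
- grip (a point): Centre of the carrier's grip: an upright black block 44 (carrier x) x 22 (carrier y) mm, over the hub of the loose aluminium three-armed carrier (0.35 to 0.6 kg). Axes are the carrier's: x along the long arm. 60 mm above the feet's lowest points; the block spans 39 to 80 mm above them. Arms 16 mm wide, tops 38 mm above the feet's lowest points; the long arm reaches 100 mm from the grip's axis.
- keeper (a joint): Swing of the keeper, a flat bar on a post, about the vertical. 0: along base +x (open); 1.571: along base -y, over the seated long arm, at its stop. Closes clockwise from above, about 1 N at the peg, stays where left. Bar 14 mm wide, 84 to 90 mm above the counter, 2.1 mm over the seated long arm; it bumps the arm if the long foot is not in the cone.
- foot_long (a point): Lowest point of the ball foot (16 mm ball) under the long arm: carrier x +75, y 0 mm, 60 mm below the grip centre. Belongs in the cone. The seats are polished: about 2 to 3 N slides the carrier along when it stands freely on the seat blocks (left foot guided by the groove); once this foot has dropped in the cone it is caught and 6 N does not move it.
- foot_left (a point): Lowest point of the ball foot (16 mm ball) at carrier x -45, y +60 mm. Belongs in the groove.
- foot_right (a point): Lowest point of the ball foot (16 mm ball) at carrier x -45, y -60 mm. Belongs on the flat seat.
- keeper_peg (a point): Push peg standing up from the keeper's end, 12 mm diameter, 60 mm from the pivot axis, spanning 90 to 126 mm above the counter; this point is on its axis at 108 mm.
- keeper_pivot (a point): Point on the keeper's pivot axis (base x +68, y +60 mm), 84 mm above the counter; it has the base's axes.
- marker: Bystander: marker pen, 120 mm long, 14 mm thick.
- pen: Bystander: pen, 140 mm long, 10 mm thick.
- tape: Bystander: empty roll of tape lying flat, 90 mm across, 24 mm high.

How it is judged:
By the outcome, as a careful person would: the job done as asked, in the order asked, and still so for the second after the job is handed in, with the robot touching nothing.
It also fails if it takes over 61 s, if anything falls off the work surface, if the arm or the gripper's body presses on something with over 40 N, if the wrist force passes 120 N, or if a joint passes its speed limit or range.

### The arm

A 6-joint arm with a two-finger parallel gripper is mounted at the origin on the work surface. World frame = base frame: x ahead of the robot, y to its left, z up, the work surface at z = 0. Lengths are in mm, angles in rad, forces in N, time in s.
With the tool pointing down it reaches from about 375 to 925 mm from the base axis. Payload 5.7 kg.
Tool frame: the origin (TCP) lies between the finger pads; the fingertips stand 8 mm ahead of it and the grasp point (between the pads) lies 11 mm behind it (bot.nose_length is the distance from the TCP to the fingertips, in mm); z points along the fingers, x is the direction in which the jaws open and shut, and the axes are right-handed (so a half turn about z gives the same grasp; the last joint's range is limited). The gripper opens to 85 mm and grips with 20 to 120 N. Pads are 22 mm wide; open, the fingers measure 114 mm over their backs; the gripper's body (76 mm by 85 mm) begins 54 mm behind the grasp point. The pads swing forward as they close: fully open they stand 13 mm farther back than shut.
Start: joints at [-1.393, 0.359, 1.51, -0, 1.272, -0.115], TCP at [173.165, -574.435, 218.067] pointing down, gripper open.
Joint ranges: [-2.97, 2.97], [-1.01, 2.36], [0.21, 2.38], [-0.96, 4.11], [0.2, 2.71], [-2.98, 2.98]. Speed limits (rad/s): [2.39, 2.39, 3.14, 3.14, 3.14, 3.14].

### API

Orientations are given as a 3x3 rotation matrix whose columns are the frame's x, y, z axes.
In Python, from station import bot gives the robot as it stands.
- The arm moves only by the tool move_arm, never from a script. Its argument "moves" is one flat list of numbers, 6 for each row, row after row: the shift along the tool's x, y, z in cm, then the turn, a rotation vector about the tool's x, y, z in rad. In form: [x, y, z, rx, ry, rz, x, y, z, rx, ry, rz, ...]. A call has exactly 8 rows; each row shifts and turns the commanded pose from where the row before left it, along the tool's axes as they then stand; what a row does not reach is not made up. A row lasts 1/12 s, in which the tool goes at most 41.7 mm and 7.16 degrees, less where a joint would pass 70% of its speed; a pose out of reach is approached as far as the arm can. A call with a gripper value outside its range is refused whole. "grip" is the opening, from 0 (shut) to 1 (fully open), set as the call begins (left out, the last holds). The fingers move at their own pace and stop on an object; "squeeze" is the grip in N (left out, the last holds). Time passes only in rows, so rows that do not move let the fingers close, or fill a call up. It gives the time, the measured TCP pose, the force and the opening at its end, in the units of the state.
- bot.get_state(): the state, without advancing time (a new reading comes with each control period).
- bot.snapshot(name): name is "scene" or "side" or "wrist"; returns the picture (420x560x3 uint8, red, green, blue); there is no depth.
- bot.get_calibration(name): a dict with "fovy" (degrees; the focal length in pixels is half the picture's height over the tangent of half this angle, whatever the lens; pixels are square), "cx", "cy" (the principal point, pixels), "xyz" and "rotation" of the camera in the world. Camera axes: x right, y down, z forward; pixel columns grow to the right and rows downward; lengths in mm; the calibration is good to about 2 mm. A picture is of the moment at which its call begins: read the wrist's pose just before it. get_calibration takes no time and is no camera call; for the wrist camera it gives the pose at the moment of the call.
- bot.sign_off(): hands the job in, once; it reports no verdict.
The state is a dict: "time_s": time; "q": joint angles; "qvel": joint speeds; "tau": joint torques, N m; "position": TCP position; "tool_rot": TCP orientation; "wrist_force": force on the tool from outside, world axes, zero at the start; "moment": the same for the moment, N m; "grip_width": opening from 0.0 (shut) to 1.0 (fully open).
Only numpy, scipy, OpenCV 4.12 (cv2) and the standard library are available. Lean on these libraries where they do the work, as an engineer would, in place of code of your own. Each camera call takes 0.05 s, during which the arm holds its last target.

## Working session

There is one attempt and no reset: what is moved stays moved. The work goes in short steps, Python scripts to look and compute and a tool call to move; the robot and the scene stay as the last step left them, time stands still between calls to the robot, and variables do not carry over. Pictures are saved under pics/ and viewed, and the job is handed in when it is done.

Besides the shell and the picture viewer there is one more tool, called by a JSON object that holds its "op" and its "data", one argument or row to a line. move_arm: Moves the arm, as the interface text tells. Its arguments: {"type":"object","properties":{"moves":{"type":"array","items":{"type":"number"}},"grip":{"type":"number"},"squeeze":{"type":"number"}},"required":["moves"]}

```bash
mkdir -p pics; ls; python3 - <<'E'
from station import bot
import cv2
print(bot.get_state())
for n in ["scene","side","wrist"]:
    print(n,bot.get_calibration(n))
    im=bot.snapshot(n); cv2.imwrite(f"pics/{n}0.png",im[:,:,::-1])
E
```

```text
pics
{'time_s': 0.0, 'q': array([-1.39311615e+00,  3.59527000e-01,  1.51145752e+00, -2.98560382e-05,
        1.27249558e+00, -1.15089599e-01]), 'qvel': array([-3.17466389e-04, -7.65444746e-04, -1.22237509e-03, -1.79100513e-03,
        7.80593794e-05, -5.97455162e-04]), 'tau': array([ 8.27804561e-04, -5.27612758e+01, -2.78614587e+01, -2.54472643e-04,
        1.30795033e-02,  7.26930729e-07]), 'position': array([ 173.02319595, -573.7598942 ,  217.23097016]), 'tool_rot': array([[ 2.88613328e-01, -9.57445673e-01, -3.61688423e-04],
       [-9.57443899e-01, -2.88613493e-01,  1.85268824e-03],
       [-1.87823650e-03, -1.88414146e-04, -9.99998218e-01]]), 'wrist_force': array([ 1.00788115, -0.7515636 ,  0.41719302]), 'moment': array([ 0.01327468, -0.00325093, -0.03474828]), 'grip_width': 0.9983792355331839}
scene {'fovy': 50.14452390289604, 'cx': 285.3624560962087, 'cy': 212.0479031297726, 'xyz': array([ 917.36945363, -531.87094469,  655.06767669]), 'rotation': array([[ 0.79416922,  0.38740565, -0.46820093],
       [ 0.60769163, -0.50313729,  0.61446216],
       [ 0.00247676, -0.77250872, -0.63499932]])}
side {'fovy': 45.702022695442594, 'cx': 282.40924080030555, 'cy': 218.9269598222859, 'xyz': array([435.3966556 , 889.68322679, 745.18029846]), 'rotation': array([[-0.99852066, -0.01476317,  0.05233108],
       [-0.05097922,  0.58891271, -0.80658722],
       [-0.01891066, -0.8080618 , -0.58879412]])}
wrist {'fovy': 59.897682702766616, 'cx': 273.24901841346167, 'cy': 211.59475813673978, 'xyz': array([ 241.27883932, -552.84557518,  372.39164942]), 'rotation': array([[ 0.28875338, -0.91865607, -0.26961547],
       [-0.95740104, -0.2777062 , -0.07913606],
       [-0.00217507,  0.28098094, -0.95971088]])}
```

View pics/scene0.png

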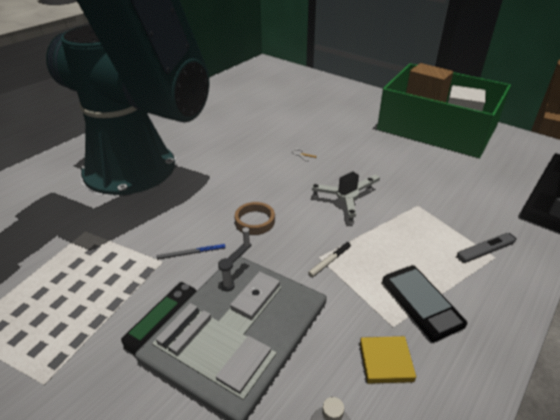

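View pics/side0.png

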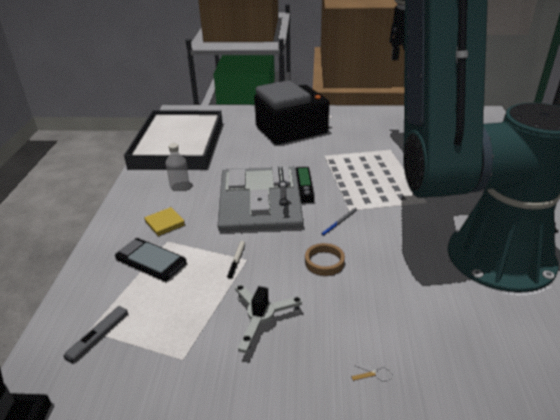

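View pics/wrist0.png

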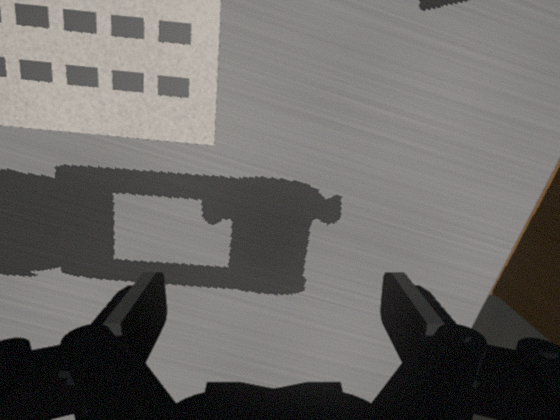

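```bash
python3 - <<'E'
import cv2
a=cv2.imread('pics/scene0.png');b=cv2.imread('pics/side0.png')
cv2.imwrite('pics/z1.png',cv2.resize(a[160:230,290:400],None,fx=7,fy=7,interpolation=cv2.INTER_CUBIC))
cv2.imwrite('pics/z2.png',cv2.resize(b[270:360,220:320],None,fx=6.5,fy=6.5,interpolation=cv2.INTER_CUBIC))
cv2.imwrite('pics/z3.png',cv2.resize(a[220:420,110:340],None,fx=3,fy=3,interpolation=cv2.INTER_CUBIC))
cv2.imwrite('pics/z4.png',cv2.resize(b[155:240,205:325],None,fx=6,fy=6,interpolation=cv2.INTER_CUBIC))
E
```

```text
(no output)
```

View pics/z1.png

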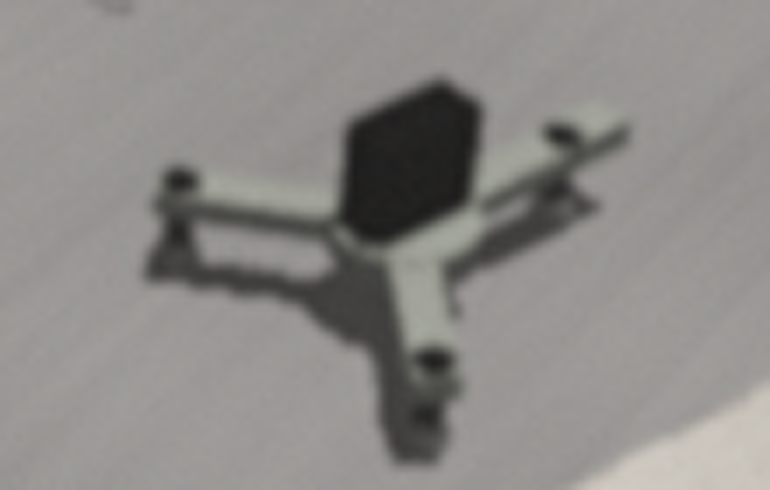

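View pics/z2.png

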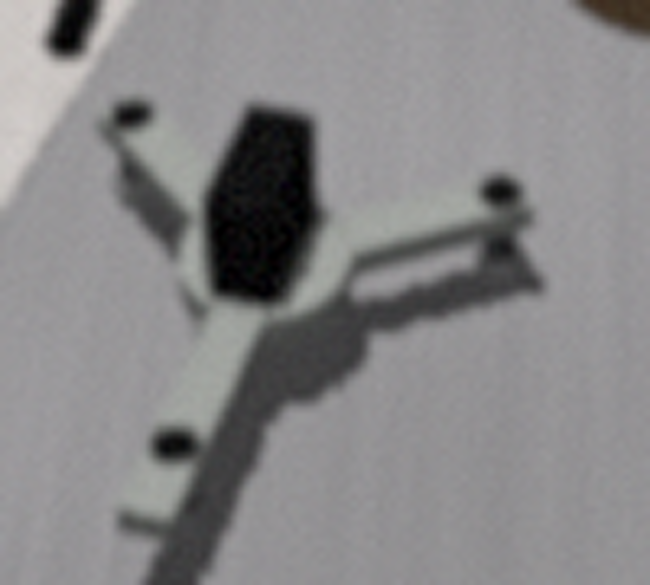

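View pics/z3.png

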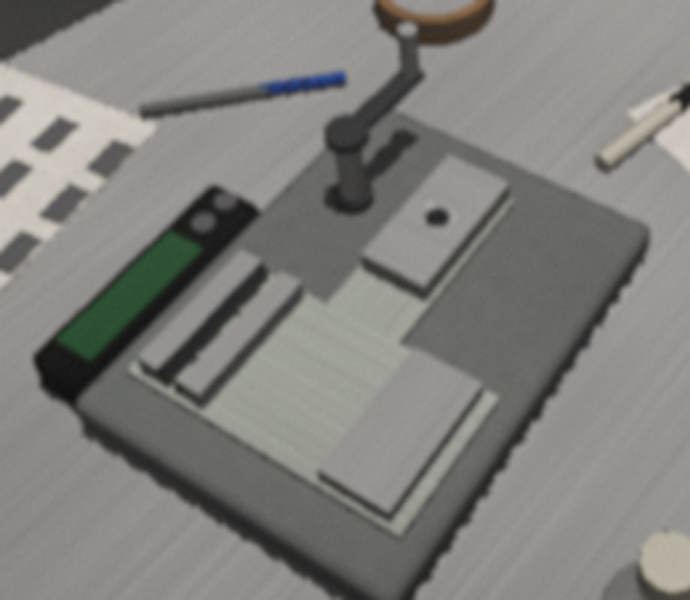

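View pics/z4.png

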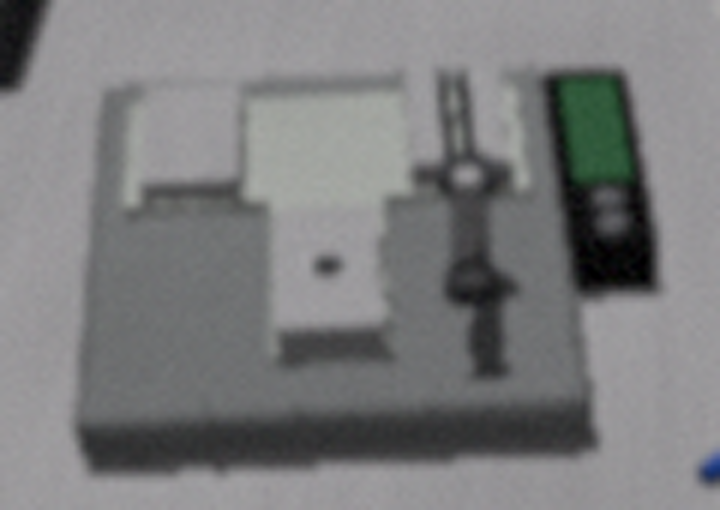

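```bash
cat > h.py <<'E'
import numpy as np
from scipy.optimize import least_squares
def proj(cal,P):
    P=np.atleast_2d(P); c=(P-cal['xyz'])@cal['rotation']
    f=210/np.tan(np.radians(cal['fovy'])/2)
    return np.stack([cal['cx']+f*c[:,0]/c[:,2],cal['cy']+f*c[:,1]/c[:,2]],1)
def rz(a): c,s=np.cos(a),np.sin(a); return np.array([[c,-s,0],[s,c,0],[0,0,1]])
E
cat > fit.py <<'E'
from h import *
from station import bot
S=bot.get_calibration('scene');D=bot.get_calibration('side')
o=lambda off,k,l:[((u+.5)/k-.5+off[0],(v+.5)/k-.5+off[1]) for u,v in l]
# base: (x,y,z,smult)
bs=[(147,-105,30,0),(147,105,30,0),(-123,-105,30,0),(-123,105,30,0),(48,0,48,1),(93,22,48,1),(93,-22,48,1),(3,-22,48,1),(3,22,48,1),(-30,-38,43.9,1),(-30,-82,43.9,1),(-114,-82,43.9,1),(-114,-38,43.9,1)]
us=o((110,220),3,[(650,228),(400,112),(390,592),(78,402),(437,217),(450,155),(510,187),(425,292),(363,258),(415,348),(483,385),(390,512),(320,472)])
bd=[(147,-105,30,0),(147,105,30,0),(-123,-105,30,0),(48,0,48,1),(93,-22,48,1),(93,22,48,1),(-30,-82,43.9,1),(-30,-38,43.9,1)]
ud=o((205,155),6,[(82,427),(590,405),(108,88),(327,265),(280,332),(383,327),(143,188),(240,183)])
bs,us,bd,ud=map(np.array,(bs,us,bd,ud))
def W(p,b): 
    q=b[:,:3].copy(); q[:,0]+=b[:,3]*p[3]; return q@rz(p[2]).T+[p[0],p[1],0]
def res(p): return np.r_[(proj(S,W(p,bs))-us).ravel(),(proj(D,W(p,bd))-ud).ravel()]
best=min((least_squares(res,[550,-150,a,27],loss='soft_l1') for a in np.arange(0,6.3,.8)),key=lambda r:r.cost)
np.set_printoptions(precision=2,suppress=True)
print('base',best.x,best.cost); r=best.fun.reshape(-1,2);print(r.T)
B=best.x
cp=np.array([(75,0),(-45,60),(-45,-60)],float)
uS=np.array(o((290,160),7,[(563,133),(180,182),(433,360)]));uD=np.array(o((220,270),6.5,[(175,443),(500,190),(132,113)]))
def C(p): return np.c_[cp,np.full(3,p[3])]@rz(p[2]).T+[p[0],p[1],0]
rc=lambda p:np.r_[(proj(S,C(p))-uS).ravel(),(proj(D,C(p))-uD).ravel()]
c=min((least_squares(rc,[500,150,a,38]) for a in np.arange(0,6.3,.8)),key=lambda r:r.cost)
print('car',c.x,c.cost,c.fun)
for n,p in(('cone',W(B,np.array([[48,0,48,1]]))),('gripHome',W(B,np.array([[-27,0,104,1]]))),('peg',W(B,np.array([[128,60,126,0.]]))),('pivot',W(B,np.array([[68,60,90.,0]])))): print(n,p,proj(S,p),proj(D,p))
g=np.array([[c.x[0],c.x[1],80]]);print('griptop',proj(S,g),proj(D,g))
E
python3 fit.py
```

```text
base [ 569.44 -218.      7.96   18.88] 34.51961929406334
[[ 2.89 -8.24  2.01 -1.78  0.11 -0.34  0.03 -0.18 -0.8  -0.22  0.16 -0.29
  -1.09 -2.5  -0.18 -1.91 -0.64 -1.47 -0.68 -1.37 -0.91]
 [-2.87 -6.83  3.   -1.93  0.07 -0.26 -1.52 -1.77 -1.37 -0.38 -0.33  0.46
  -0.76 -0.6  -1.16 -0.79 -0.31 -0.87 -0.9  -1.05 -0.98]]
car [526.4  215.54   1.32  37.02] 0.13600538881153973 [-0.28  0.21 -0.1  -0.28 -0.   -0.08 -0.07 -0.04 -0.13  0.11 -0.13  0.05]Traceback (most recent call last):
  File "fit.py", line 24, in <module>
    for n,p in(('cone',W(B,np.array([[48,0,48,1]]))),('gripHome',W(B,np.array([[-27,0,104,1]]))),('peg',W(B,np.array([[128,60,126,0.]]))),('pivot',W(B,np.array([[68,60,90.,0]])))): print(n,p,proj(S,p),proj(D,p))
                       ~^^^^^^^^^^^^^^^^^^^^^^^^^^^
  File "fit.py", line 12, in W
    q=b[:,:3].copy(); q[:,0]+=b[:,3]*p[3]; return q@rz(p[2]).T+[p[0],p[1],0]
                      ^^^^^^^^^^^^^^^^^^^
numpy._core._exceptions._UFuncOutputCastingError: Cannot cast ufunc 'add' output from dtype('float64') to dtype('int64') with casting rule 'same_kind'
```

```bash
sed -i 's/^bs,us,bd,ud=map.*/bs,us,bd,ud=map(lambda a:np.array(a,float),(bs,us,bd,ud)); bs,us,bd,ud=bs[4:],us[4:],bd[3:],ud[3:]/; s/def res(p): return/def res(p): return np.r_[res0(p),(p[3]-19)*.01]\ndef res0(p): return/; s/r=best.fun.resh/r=best.fun[:-1].resh/' fit.py; sed -i 's/np.array(\[\[48,0/np.array([[48.,0/; s/\[\[-27,0/[[-27.,0/' fit.py; python3 fit.py
```

```text
base [ 569.81 -218.33    1.68   19.  ] 7.435129499345555
[[ 0.03 -0.56 -0.13 -0.11 -0.82 -0.04  0.43  0.25 -0.67 -0.63 -1.37 -0.58
  -1.52 -1.05]
 [ 0.16 -0.18 -1.52 -1.66 -1.17 -0.25 -0.3   0.64 -0.47 -0.37 -0.91 -0.98
  -1.01 -0.99]]
car [526.4  215.54   1.32  37.02] 0.13600538881153973 [-0.28  0.21 -0.1  -0.28 -0.   -0.08 -0.07 -0.04 -0.13  0.11 -0.13  0.05]
cone [[ 562.31 -151.75   48.  ]] [[255.36 292.16]] [[258.45 198.38]]
gripHome [[ 570.71 -226.28  104.  ]] [[227.03 300.32]] [[256.77 164.2 ]]
peg [[495.85 -97.86 126.  ]] [[244.78 227.22]] [[283.13 183.77]]
pivot [[ 502.57 -157.48   90.  ]] [[226.15 262.18]] [[281.88 183.28]]
griptop [[348.75 174.95]] [[259.13 292.68]]
```

```bash
cat > plan.py <<'E'
import sys,numpy as np
# usage: plan.py x y z a  X Y Z A n
def plan(x,y,z,a,X,Y,Z,A,n):
    t=-(A-a)/n; rows=[]; p=np.array([x,y,z]);
    for i in range(n):
        s=np.array([X,Y,Z])*(i+1)/n+np.array([x,y,z])*(n-i-1)/n
        d=s-p
        R=np.array([[np.cos(a),np.sin(a),0],[np.sin(a),-np.cos(a),0],[0,0,-1]])
        l=np.round(R.T@d/10,2); r=round(t,3)
        rows+=[*l,0,0,r]; p=p+R@l*10; a-=r
    for k in range(0,len(rows),48): print([float(v) if v else 0 for v in rows[k:k+48]])
    print('end',p.round(2),round(a,4))
if __name__=='__main__':
    v=list(map(float,sys.argv[1:])); plan(*v[:8],int(v[8]))
E
python3 plan.py 173.2 -574.4 218 -1.279 565 -270 260 0.11 16
```

```text
[-1.12, -2.89, -0.26, 0, 0, -0.087, -0.86, -2.98, -0.27, 0, 0, -0.087, -0.6, -3.04, -0.26, 0, 0, -0.087, -0.33, -3.09, -0.26, 0, 0, -0.087, -0.07, -3.1, -0.26, 0, 0, -0.087, 0.21, -3.09, -0.27, 0, 0, -0.087, 0.47, -3.07, -0.26, 0, 0, -0.087, 0.74, -3.01, -0.26, 0, 0, -0.087]
[1.0, -2.93, -0.26, 0, 0, -0.087, 1.24, -2.84, -0.27, 0, 0, -0.087, 1.49, -2.72, -0.26, 0, 0, -0.087, 1.73, -2.58, -0.26, 0, 0, -0.087, 1.93, -2.42, -0.26, 0, 0, -0.087, 2.15, -2.24, -0.27, 0, 0, -0.087, 2.32, -2.05, -0.26, 0, 0, -0.087, 2.5, -1.84, -0.26, 0, 0, -0.087]
end [ 564.98 -270.01  260.  ] 0.113
```

{"op": "move_arm", "data": {
  "moves": [-1.12,-2.89,-0.26,0,0,-0.087,-0.86,-2.98,-0.27,0,0,-0.087,-0.6,-3.04,-0.26,0,0,-0.087,-0.33,-3.09,-0.26,0,0,-0.087,-0.07,-3.1,-0.26,0,0,-0.087,0.21,-3.09,-0.27,0,0,-0.087,0.47,-3.07,-0.26,0,0,-0.087,0.74,-3.01,-0.26,0,0,-0.087]
}}

```text
time_s: 0.82
position: [369.8, -420.8, 239.0]
tool_rot: [[0.838, -0.546, -0.0], [-0.546, -0.838, 0.0], [-0.0, -0.0, -1.0]]
wrist_force: [0.1, -0.8, -0.4]
grip_width: 1.004
```

{"op": "move_arm", "data": {
  "moves": [1.0,-2.93,-0.26,0,0,-0.087,1.24,-2.84,-0.27,0,0,-0.087,1.49,-2.72,-0.26,0,0,-0.087,1.73,-2.58,-0.26,0,0,-0.087,1.93,-2.42,-0.26,0,0,-0.087,2.15,-2.24,-0.27,0,0,-0.087,2.32,-2.05,-0.26,0,0,-0.087,2.5,-1.84,-0.26,0,0,-0.087]
}}

```text
time_s: 1.48
position: [565.5, -268.3, 259.9]
tool_rot: [[0.993, 0.118, -0.001], [0.118, -0.993, 0.0], [-0.001, -0.0, -1.0]]
wrist_force: [1.1, 0.2, -0.2]
grip_width: 0.997
```

```bash
python3 - <<'E'
from station import bot
import cv2,pickle
bot.snapshot('wrist')
s=bot.get_state();c=bot.get_calibration('wrist');im=bot.snapshot('wrist')
pickle.dump((s,c),open('w1.pkl','wb'));cv2.imwrite('pics/w1.png',im[:,:,::-1]);print(s['time_s'],s['position'],s['tool_rot'],c['xyz'],s['wrist_force'])
E
```

```text
1.5333 [ 570.30083394 -264.8725032   260.48921992] [[ 0.99205719  0.12571145  0.00437706]
 [ 0.12570078 -0.9920647   0.00263583]
 [ 0.00467368 -0.0020647  -0.99998695]] [ 560.37125912 -193.76158179  415.669841  ] [5.06161519 2.05010474 1.10425489]
```

View pics/w1.png

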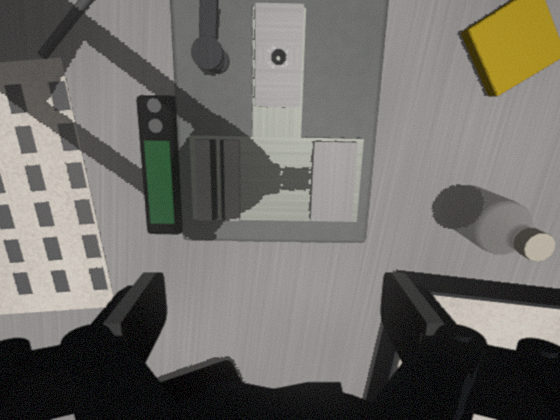

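```bash
python3 - <<'E'
from station import bot
import cv2,pickle
for i in range(5): bot.snapshot('wrist')
s=bot.get_state();c=bot.get_calibration('wrist');im=bot.snapshot('wrist')
pickle.dump((s,c),open('w1.pkl','wb'));cv2.imwrite('pics/w2.png',im[:,:,::-1]);print(s['time_s'],s['position'],s['tool_rot'],c['xyz'],s['wrist_force'],abs(s['qvel']).max())
cv2.imwrite('pics/w2z.png',cv2.resize(im[0:260,160:400,::-1],None,fx=2.3,fy=2.3,interpolation=cv2.INTER_CUBIC))
E
```

```text
1.8333 [ 563.55589409 -270.32261891  259.75592485] [[ 9.93707159e-01  1.12004077e-01 -1.08090522e-03]
 [ 1.12004320e-01 -9.93707706e-01  1.66905340e-04]
 [-1.05540977e-03 -2.86921085e-04 -9.99999402e-01]] [ 555.43183368 -198.7003895   414.81933138] [ 0.48246564 -0.92502868  0.29308355] 0.00747703112654751
```

View pics/w2z.png

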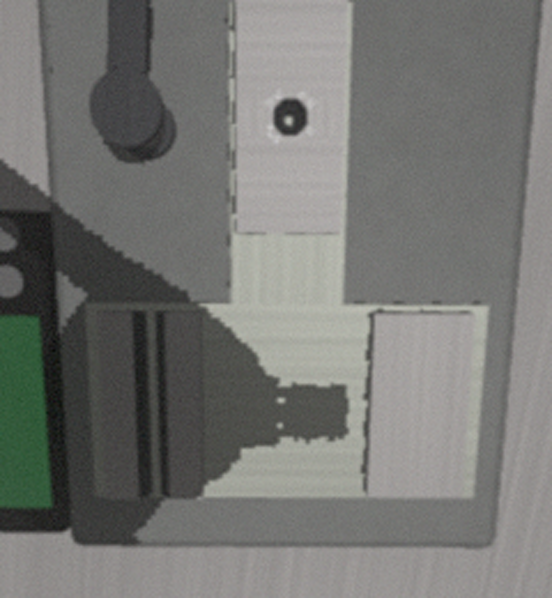

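```bash
cat > fit2.py <<'E'
from h import *
import pickle
s,c=pickle.load(open('w1.pkl','rb'))
o=lambda l:np.array([((u+.5)/2.3-.5+160,(v+.5)/2.3-.5) for u,v in l])
b=np.array([(48,0,48),(-30,-38,43.9),(-30,-82,43.9),(-114,-82,43.9),(-114,-38,43.9),(3,22,48),(3,-22,48),(-30,60,48),(-114,60,48)],float)
u=o([(290,117),(371,311),(473,311),(473,497),(367,497),(236,233),(345,233),(149,310),(151,495)])
K=lambda p,q:q@rz(p[2]).T+[p[0],p[1],0]
r=least_squares(lambda p:(proj(c,K(p,b))-u).ravel(),[570,-200,1.68],loss='soft_l1')
np.set_printoptions(precision=2,suppress=True)
print(r.x,r.cost);print(r.fun.reshape(-1,2).T)
print('cone',K(r.x,b[:1]),'grip',K(r.x,np.array([[-27.,0,0]])),'yaw',r.x[2])
# back-project housing rear edge & knob
def bp(px,z):
    f=210/np.tan(np.radians(c['fovy'])/2)
    d=c['rotation']@np.array([(px[0]-c['cx'])/f,(px[1]-c['cy'])/f,1]); return c['xyz']+d*(z-c['xyz'][2])/d[2]
e=o([(100,541),(283,544),(480,545),(541,10),(515,300),(497,500),(41,10),(127,105)])
for q,z in zip(e,[30]*7+[92]):
    w=bp(q,z); print(w, 'plate frame',(w-[r.x[0],r.x[1],0])@rz(r.x[2]))
E
python3 fit2.py
```

```text
[ 566.26 -196.11    1.68] 8.733833448143862
[[ 0.11  1.57  1.27 -4.88 -0.16 -0.   -1.69 -0.56  1.12]
 [-0.88  0.29  0.56  0.12 -0.13 -0.77 -0.48  0.44  1.31]]
cone [[ 561.16 -148.38   48.  ]] grip [[ 569.12 -222.95    0.  ]] yaw 1.6771702255217975
[ 492.61 -346.38   30.  ] plate frame [-141.6    89.18   30.  ]
[ 581.43 -337.89   30.  ] plate frame [-142.59   -0.04   30.  ]
[ 677.   -327.59   30.  ] plate frame [-142.49  -96.15   30.  ]
[658.74 -95.02  30.  ] plate frame [  90.7  -102.69   30.  ]
[ 670.99 -210.62   30.  ] plate frame [ -25.56 -102.6    30.  ]
[ 680.86 -304.03   30.  ] plate frame [-119.48 -102.5    30.  ]
[ 455.03 -117.95   30.  ] plate frame [ 89.53 102.3   30.  ]
[ 502.64 -157.66   92.  ] plate frame [44.99 59.17 92.  ]
```

```bash
python3 fit.py|grep -v base; python3 -c "
import h" ; python3 plan.py 564.98 -270.01 260 0.113 506 138 200 -0.25 16
```

```text
[[ 0.03 -0.56 -0.13 -0.11 -0.82 -0.04  0.43  0.25 -0.67 -0.63 -1.37 -0.58
  -1.52 -1.05]
 [ 0.16 -0.18 -1.52 -1.66 -1.17 -0.25 -0.3   0.64 -0.47 -0.37 -0.91 -0.98
  -1.01 -0.99]]
car [526.4  215.54   1.32  37.02] 0.13600538881153973 [-0.28  0.21 -0.1  -0.28 -0.   -0.08 -0.07 -0.04 -0.13  0.11 -0.13  0.05]
cone [[ 562.31 -151.75   48.  ]] [[255.36 292.16]] [[258.45 198.38]]
gripHome [[ 570.71 -226.28  104.  ]] [[227.03 300.32]] [[256.77 164.2 ]]
peg [[495.85 -97.86 126.  ]] [[244.78 227.22]] [[283.13 183.77]]
pivot [[ 502.57 -157.48   90.  ]] [[226.15 262.18]] [[281.88 183.28]]
griptop [[348.75 174.95]] [[259.13 292.68]]
[-0.08, -2.58, 0.38, 0, 0, 0.023, -0.14, -2.57, 0.37, 0, 0, 0.023, -0.19, -2.57, 0.38, 0, 0, 0.023, -0.26, -2.56, 0.37, 0, 0, 0.023, -0.31, -2.56, 0.38, 0, 0, 0.023, -0.38, -2.55, 0.37, 0, 0, 0.023, -0.43, -2.54, 0.38, 0, 0, 0.023, -0.49, -2.53, 0.37, 0, 0, 0.023]
[-0.55, -2.51, 0.38, 0, 0, 0.023, -0.61, -2.51, 0.37, 0, 0, 0.023, -0.66, -2.49, 0.38, 0, 0, 0.023, -0.72, -2.47, 0.37, 0, 0, 0.023, -0.78, -2.46, 0.38, 0, 0, 0.023, -0.83, -2.44, 0.37, 0, 0, 0.023, -0.89, -2.41, 0.38, 0, 0, 0.023, -0.95, -2.4, 0.37, 0, 0, 0.023]
end [505.97 137.99 200.  ] -0.255
```

{"op": "move_arm", "data": {
  "moves": [-0.08,-2.58,0.38,0,0,0.023,-0.14,-2.57,0.37,0,0,0.023,-0.19,-2.57,0.38,0,0,0.023,-0.26,-2.56,0.37,0,0,0.023,-0.31,-2.56,0.38,0,0,0.023,-0.38,-2.55,0.37,0,0,0.023,-0.43,-2.54,0.38,0,0,0.023,-0.49,-2.53,0.37,0,0,0.023]
}}

```text
time_s: 2.55
position: [534.1, -65.5, 230.1]
tool_rot: [[0.997, -0.073, 0.0], [-0.073, -0.997, -0.0], [0.0, 0.0, -1.0]]
wrist_force: [-0.2, -0.3, -0.2]
grip_width: 1.003
```

{"op": "move_arm", "data": {
  "moves": [-0.55,-2.51,0.38,0,0,0.023,-0.61,-2.51,0.37,0,0,0.023,-0.66,-2.49,0.38,0,0,0.023,-0.72,-2.47,0.37,0,0,0.023,-0.78,-2.46,0.38,0,0,0.023,-0.83,-2.44,0.37,0,0,0.023,-0.89,-2.41,0.38,0,0,0.023,-0.95,-2.4,0.37,0,0,0.023]
}}

```text
time_s: 3.22
position: [504.8, 138.4, 200.1]
tool_rot: [[0.967, -0.254, 0.0], [-0.254, -0.967, -0.0], [0.0, 0.0, -1.0]]
wrist_force: [1.0, 0.2, -0.6]
grip_width: 1.001
```

```bash
cat > snap.py <<'E'
import sys,pickle,cv2
from station import bot
n=sys.argv[1]; cam=sys.argv[2] if len(sys.argv)>2 else 'wrist'; w=int(sys.argv[3]) if len(sys.argv)>3 else 5
for i in range(w): bot.snapshot(cam)
s=bot.get_state();c=bot.get_calibration(cam);im=bot.snapshot(cam)
pickle.dump((s,c),open(n+'.pkl','wb'));cv2.imwrite(f'pics/{n}.png',im[:,:,::-1]);print(s['time_s'],s['position'],s['wrist_force'],s['moment'],abs(s['qvel']).max(),s['grip_width'])
print(s['tool_rot'])
E
python3 snap.py w3
```

```text
3.4667 [505.31587466 137.26387945 200.24711803] [-0.57365445 -0.6197963   0.02057425] [-0.05369645  0.00116593 -0.05375603] 0.01650339119269825 0.998994452039917
[[ 9.67849236e-01 -2.51530956e-01  1.88679121e-04]
 [-2.51530836e-01 -9.67849153e-01 -5.05265394e-04]
 [ 3.09702815e-04  4.41562108e-04 -9.99999855e-01]]
```

View pics/w3.png

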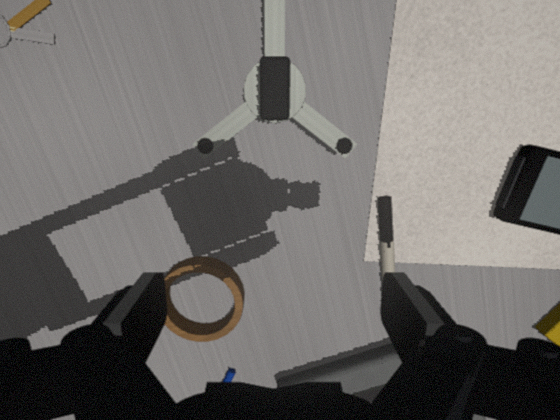

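```bash
python3 - <<'E'
from h import *
import pickle
s,c=pickle.load(open('w3.pkl','rb'))
np.set_printoptions(precision=2,suppress=True)
b=np.array([(22,11,80),(22,-11,80),(-22,-11,80),(-22,11,80),(-45,60,39),(-45,-60,39)],float)
u=np.array([(261,57),(289,57),(289.5,119),(259.5,119),(205,146),(344,146)],float)
r=least_squares(lambda p:(proj(c,b@rz(p[2]).T+[p[0],p[1],0])-u).ravel(),[526,215,1.32]);print(r.x,r.fun.reshape(-1,2).T, r.x[2])
E
```

```text
[526.86 217.47   1.32] [[-1.87  1.59  0.2   0.2  -0.41  0.28]
 [-1.36 -1.32  1.48  1.44 -0.03  0.16]] 1.3153259202437455
```

```bash
python3 plan.py 505.97 137.99 200 -0.255 526.6 216.5 100 -0.255 8;  python3 plan.py 526.6 216.5 100 -0.255 526.6 216.5 56 -0.255 5
```

```text
[0, -1.01, 1.25, 0, 0, 0, 0, -1.02, 1.25, 0, 0, 0, 0.01, -1.01, 1.25, 0, 0, 0, 0, -1.02, 1.25, 0, 0, 0, 0, -1.01, 1.25, 0, 0, 0, 0, -1.02, 1.25, 0, 0, 0, 0, -1.01, 1.25, 0, 0, 0, 0.01, -1.02, 1.25, 0, 0, 0]
end [526.65 216.51 100.  ] -0.255
[0, 0, 0.88, 0, 0, 0, 0, 0, 0.88, 0, 0, 0, 0, 0, 0.88, 0, 0, 0, 0, 0, 0.88, 0, 0, 0, 0, 0, 0.88, 0, 0, 0]
end [526.6 216.5  56. ] -0.255
```

{"op": "move_arm", "data": {
  "moves": [0,-1.01,1.25,0,0,0,0,-1.02,1.25,0,0,0,0.01,-1.01,1.25,0,0,0,0,-1.02,1.25,0,0,0,0,-1.01,1.25,0,0,0,0,-1.02,1.25,0,0,0,0,-1.01,1.25,0,0,0,0.01,-1.02,1.25,0,0,0]
}}

```text
time_s: 4.18
position: [525.8, 218.0, 98.6]
tool_rot: [[0.968, -0.251, -0.001], [-0.251, -0.968, -0.0], [-0.0, 0.0, -1.0]]
wrist_force: [0.1, -0.6, 0.3]
grip_width: 1.002
```

{"op": "move_arm", "data": {
  "moves": [0,0,0.88,0,0,0,0,0,0.88,0,0,0,0,0,0.88,0,0,0,0,0,0.88,0,0,0,0,0,0.88,0,0,0,0,0,0,0,0,0,0,0,0,0,0,0,0,0,0,0,0,0]
}}

```text
time_s: 4.85
position: [526.1, 216.7, 56.4]
tool_rot: [[0.968, -0.252, 0.0], [-0.252, -0.968, 0.0], [0.0, -0.0, -1.0]]
wrist_force: [0.7, -0.3, 0.4]
grip_width: 1.002
```

{"op": "move_arm", "data": {
  "moves": [0,0,0,0,0,0,0,0,0,0,0,0,0,0,0,0,0,0,0,0,0,0,0,0,0,0,0,0,0,0,0,0,0,0,0,0,0,0,0,0,0,0,0,0,0,0,0,0],
  "grip": 0.2,
  "squeeze": 60
}}

```text
time_s: 5.52
position: [526.2, 217.1, 56.6]
tool_rot: [[0.968, -0.251, 0.001], [-0.251, -0.968, 0.001], [0.001, -0.001, -1.0]]
wrist_force: [0.1, 0.6, 5.5]
grip_width: 0.232
```

{"op": "move_arm", "data": {
  "moves": [0,0,0,0,0,0,0,0,0,0,0,0,0,0,0,0,0,0,0,0,0,0,0,0,0,0,-0.2,0,0,0,0,0,-0.4,0,0,0,0,0,-0.5,0,0,0,0,0,-0.5,0,0,0],
  "grip": 0,
  "squeeze": 60
}}

```text
time_s: 6.18
position: [525.0, 216.6, 71.9]
tool_rot: [[0.968, -0.251, -0.002], [-0.251, -0.968, -0.0], [-0.002, 0.001, -1.0]]
wrist_force: [-0.1, -1.2, -4.7]
grip_width: 0.237
```

```bash
python3 snap.py w4 wrist 3
```

```text
6.3333 [526.15171742 216.91463933  72.56547398] [ 0.01203774 -0.28425454 -5.31893828] [ 0.05312107 -0.0130136   0.02125617] 0.005990736338951185 0.23834552768902129
[[ 9.67926272e-01 -2.51233013e-01  8.39801487e-04]
 [-2.51233328e-01 -9.67926510e-01  2.92952034e-04]
 [ 7.39266901e-04 -4.94542093e-04 -9.99999604e-01]]
```

View pics/w4.png

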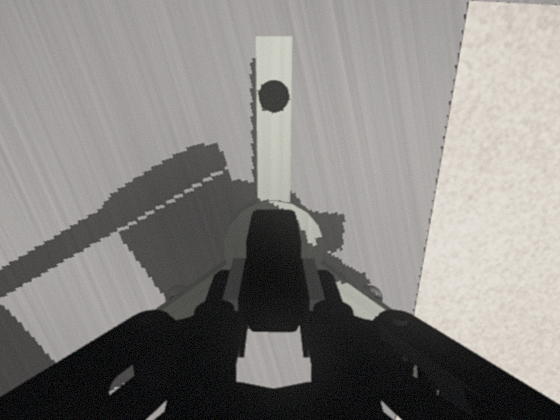

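```bash
python3 - <<'E'
from h import *
import pickle
s,c=pickle.load(open('w4.pkl','rb'))
def bp(px,z):
    f=210/np.tan(np.radians(c['fovy'])/2)
    d=c['rotation']@np.array([(px[0]-c['cx'])/f,(px[1]-c['cy'])/f,1]); return c['xyz']+d*(z-c['xyz'][2])/d[2]
for px,z in(((274,96),54.1),((274,96),56.1),((256,36.5),54.1),((292,36.5),54.1),((257.5,199),54.1),((291,199),54.1)):
    w=bp(px,z);d=s['tool_rot'].T@(w-s['position']); print(w.round(1),d.round(1))
E
python3 plan.py 526.6 216.5 72 -0.255 569.6 -224.5 170 0.106 24
```

```text
[545.2 290.4  54.1] [ -0.1 -75.9  18.5]
[545.1 290.4  56.1] [ -0.1 -75.9  16.5]
[543.8 316.3  54.1] [  -7.9 -100.6   18.5]
[558.9 312.4  54.1] [   7.7 -100.6   18.5]
[525.2 245.8  54.1] [ -8.2 -27.7  18.5]
[541.1 241.6  54.1] [  8.3 -27.7  18.5]
[0.64, 1.73, -0.41, 0, 0, -0.015, 0.61, 1.75, -0.41, 0, 0, -0.015, 0.58, 1.75, -0.41, 0, 0, -0.015, 0.56, 1.76, -0.4, 0, 0, -0.015, 0.53, 1.76, -0.41, 0, 0, -0.015, 0.51, 1.78, -0.41, 0, 0, -0.015, 0.48, 1.78, -0.41, 0, 0, -0.015, 0.45, 1.79, -0.41, 0, 0, -0.015]
[0.42, 1.8, -0.41, 0, 0, -0.015, 0.4, 1.8, -0.4, 0, 0, -0.015, 0.37, 1.81, -0.41, 0, 0, -0.015, 0.34, 1.82, -0.41, 0, 0, -0.015, 0.32, 1.81, -0.41, 0, 0, -0.015, 0.29, 1.83, -0.41, 0, 0, -0.015, 0.26, 1.83, -0.41, 0, 0, -0.015, 0.24, 1.83, -0.4, 0, 0, -0.015]
[0.2, 1.83, -0.41, 0, 0, -0.015, 0.18, 1.84, -0.41, 0, 0, -0.015, 0.15, 1.84, -0.41, 0, 0, -0.015, 0.13, 1.84, -0.41, 0, 0, -0.015, 0.09, 1.84, -0.41, 0, 0, -0.015, 0.07, 1.85, -0.4, 0, 0, -0.015, 0.04, 1.85, -0.41, 0, 0, -0.015, 0.02, 1.84, -0.41, 0, 0, -0.015]
end [ 569.63 -224.48  170.  ] 0.105
```

```bash
python3 plan.py 526.6 216.5 72 -0.255 530 180 215 -0.255 8;python3 plan.py 530 180 215 -0.255 569.6 -224.5 215 0.106 16
```

```text
[0.16, 0.43, -1.79, 0, 0, 0, 0.15, 0.43, -1.78, 0, 0, 0, 0.16, 0.43, -1.79, 0, 0, 0, 0.15, 0.43, -1.79, 0, 0, 0, 0.16, 0.43, -1.79, 0, 0, 0, 0.16, 0.43, -1.78, 0, 0, 0, 0.15, 0.44, -1.79, 0, 0, 0, 0.16, 0.43, -1.79, 0, 0, 0]
end [529.99 179.96 215.  ] -0.255
[0.88, 2.38, 0, 0, 0, -0.023, 0.82, 2.41, 0, 0, 0, -0.023, 0.77, 2.42, 0, 0, 0, -0.023, 0.71, 2.44, 0, 0, 0, -0.023, 0.65, 2.45, 0, 0, 0, -0.023, 0.6, 2.47, 0, 0, 0, -0.023, 0.54, 2.48, 0, 0, 0, -0.023, 0.48, 2.5, 0, 0, 0, -0.023]
[0.43, 2.5, 0, 0, 0, -0.023, 0.37, 2.51, 0, 0, 0, -0.023, 0.31, 2.53, 0, 0, 0, -0.023, 0.25, 2.52, 0, 0, 0, -0.023, 0.2, 2.54, 0, 0, 0, -0.023, 0.13, 2.53, 0, 0, 0, -0.023, 0.08, 2.54, 0, 0, 0, -0.023, 0.02, 2.54, 0, 0, 0, -0.023]
end [ 569.61 -224.48  215.  ] 0.113
```

{"op": "move_arm", "data": {
  "moves": [0.16,0.43,-1.79,0,0,0,0.15,0.43,-1.78,0,0,0,0.16,0.43,-1.79,0,0,0,0.15,0.43,-1.79,0,0,0,0.16,0.43,-1.79,0,0,0,0.16,0.43,-1.78,0,0,0,0.15,0.44,-1.79,0,0,0,0.16,0.43,-1.79,0,0,0]
}}

```text
time_s: 7.05
position: [528.6, 179.9, 215.6]
tool_rot: [[0.968, -0.251, -0.001], [-0.251, -0.968, -0.0], [-0.001, 0.0, -1.0]]
wrist_force: [-0.7, 0.6, -4.3]
grip_width: 0.235
```

{"op": "move_arm", "data": {
  "moves": [0.88,2.38,0,0,0,-0.023,0.82,2.41,0,0,0,-0.023,0.77,2.42,0,0,0,-0.023,0.71,2.44,0,0,0,-0.023,0.65,2.45,0,0,0,-0.023,0.6,2.47,0,0,0,-0.023,0.54,2.48,0,0,0,-0.023,0.48,2.5,0,0,0,-0.023]
}}

```text
time_s: 7.72
position: [548.6, -23.1, 214.7]
tool_rot: [[0.998, -0.069, -0.001], [-0.069, -0.998, 0.0], [-0.001, -0.0, -1.0]]
wrist_force: [0.0, 1.4, -4.8]
grip_width: 0.238
```

{"op": "move_arm", "data": {
  "moves": [0.43,2.5,0,0,0,-0.023,0.37,2.51,0,0,0,-0.023,0.31,2.53,0,0,0,-0.023,0.25,2.52,0,0,0,-0.023,0.2,2.54,0,0,0,-0.023,0.13,2.53,0,0,0,-0.023,0.08,2.54,0,0,0,-0.023,0.02,2.54,0,0,0,-0.016]
}}

```text
time_s: 8.38
position: [568.7, -225.2, 214.5]
tool_rot: [[0.994, 0.108, -0.001], [0.108, -0.994, 0.001], [-0.001, -0.001, -1.0]]
wrist_force: [1.4, 0.6, -4.7]
grip_width: 0.236
```

```bash
python3 snap.py w5 wrist 5
```

```text
8.6333 [ 568.53989075 -223.51475717  214.42425267] [ 0.68883903 -0.43412087 -5.57729818] [ 0.0264569  -0.03986358  0.06556849] 0.017642259601760413 0.2369110104258478
[[ 0.99436259  0.10602294 -0.00147439]
 [ 0.10602514 -0.99436231  0.00150601]
 [-0.00130641 -0.00165384 -0.99999778]]
```

View pics/w5.png

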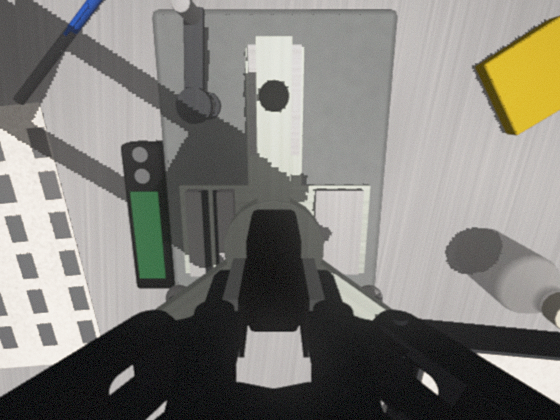

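```bash
python3 - <<'E'
import cv2
a=cv2.imread('pics/w5.png');cv2.imwrite('pics/w5z.png',cv2.resize(a[0:290,140:400],None,fx=2.07,fy=2.07,interpolation=cv2.INTER_CUBIC)); cv2.imwrite('pics/w5y.png',cv2.resize(a[20:110,225:325],None,fx=6,fy=6,interpolation=cv2.INTER_CUBIC))
E
```

View pics/w5z.png

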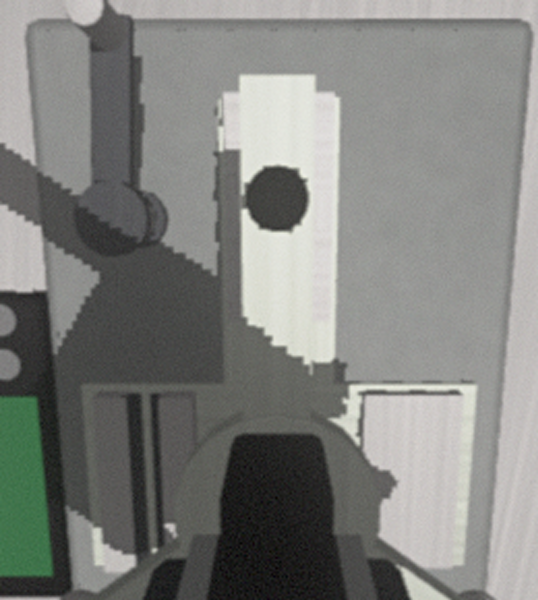

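View pics/w5y.png

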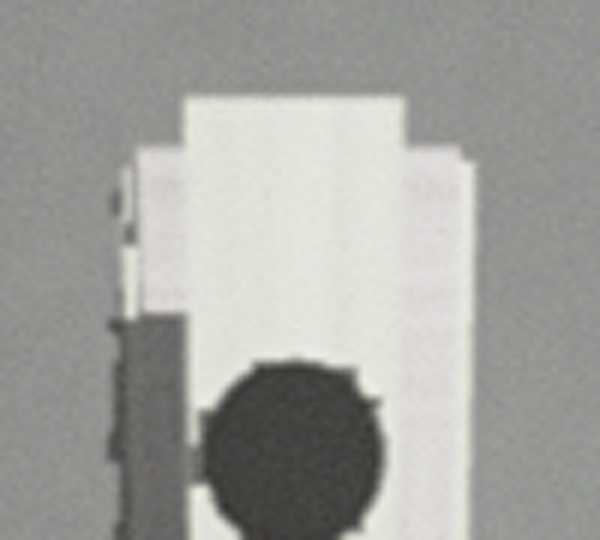

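```bash
python3 - <<'E'
from h import *
import pickle
s,c=pickle.load(open('w5.pkl','rb'))
np.set_printoptions(precision=2,suppress=True)
b=np.array([(93,22,48),(93,-22,48),(-30,-38,43.9),(-30,-82,43.9),(-30,82,48),(-30,38,48)],float)
u=np.array([(248,44.7),(302,44.7),(314.7,189.4),(364,189.9),(185,189.7),(234.7,189.9)])
K=lambda p,q:q@rz(p[2]).T+[p[0],p[1],0]
r=least_squares(lambda p:(proj(c,K(p,b))-u).ravel(),[570,-200,1.68])
print(r.x,r.x[2],r.fun.reshape(-1,2).T)
print('cone',K(r.x,np.array([[48.,0,48]])),'grip',K(r.x,np.array([[-27.,0,0]])))
# in tool axes
f=210/np.tan(np.radians(c['fovy'])/2)
cone=K(r.x,np.array([[48.,0,48]]))[0]
R=s['tool_rot'];print('cone rel tool',R.T@(cone-s['position']))
def bp(px,z):
    d=c['rotation']@np.array([(px[0]-c['cx'])/f,(px[1]-c['cy'])/f,1]); return c['xyz']+d*(z-c['xyz'][2])/d[2]
h=bp((225+294/6,20+450/6),214.4-56.5+38);print('foot rel tool',R.T@(h-s['position']))
for px in((27,27),(530,27)):
  for z in (27,30):
    w=bp((px[0]/2.07+140,20/2.07),z); print('front edge',(w-[r.x[0],r.x[1],0])@rz(r.x[2]))
w=bp((84/2.07+140,5/2.07),126);print('peg',w);w=bp((113/2.07+140,213/2.07),92);print('piv',w,(w-[r.x[0],r.x[1],0])@rz(r.x[2]))
E
```

```text
[ 566.7  -196.07    1.68] 1.6753967991427203 [[ 0.12  0.45  1.65  0.45 -0.84 -1.89]
 [-1.64 -1.55  0.95  0.55  1.4   1.3 ]]
cone [[ 561.69 -148.34   48.  ]] grip [[ 569.52 -222.93    0.  ]]
cone rel tool [  1.37 -75.21 166.55]
foot rel tool [  0.15 -76.45  18.65]
front edge [121.91 103.11  27.  ]
front edge [121.23 102.22  30.  ]
front edge [ 122.21 -101.75   27.  ]
front edge [ 121.53 -100.85   30.  ]
peg [499.36 -99.17 126.  ]
piv [ 503.26 -156.3    92.  ] [46.18 58.94 92.  ]
```

{"op": "move_arm", "data": {
  "moves": [0.05,0,1.8,0,0,0,0,0,1.8,0,0,0,0,0,1.8,0,0,0,0,0,1.8,0,0,0,0,0,1.5,0,0,0,0,0,1.0,0,0,0,0,0,0.6,0,0,0,0,0,0,0,0,0]
}}

```text
time_s: 9.35
position: [569.0, -222.9, 110.9]
tool_rot: [[0.994, 0.108, -0.002], [0.108, -0.994, 0.001], [-0.002, -0.002, -1.0]]
wrist_force: [-0.6, 0.3, -5.0]
grip_width: 0.236
```

{"op": "move_arm", "data": {
  "moves": [0,0,0,0,0,0,0,0,0,0,0,0,0,0,0,0,0,0,0,0,0,0,0,0,0,0,0,0,0,0,0,0,0,0,0,0,0,0,0,0,0,0,0,0,0,0,0,0]
}}

```text
time_s: 10.02
position: [569.7, -224.1, 112.2]
tool_rot: [[0.994, 0.107, 0.0], [0.107, -0.994, 0.0], [0.0, -0.0, -1.0]]
wrist_force: [0.0, 0.5, -4.1]
grip_width: 0.233
```

```bash
python3 -c "
from station import bot
import numpy as np;np.set_printoptions(precision=3,suppress=True)
for i in range(3):
  s=bot.get_state();print(s['time_s'],s['position'],s['wrist_force'],s['moment'],s['tool_rot'].ravel());bot.snapshot('wrist')"
```

```text
10.0167 [ 569.742 -224.126  112.211] [ 0.018  0.517 -4.121] [-0.01   0.071  0.049] [ 0.994  0.107  0.     0.107 -0.994  0.     0.    -0.    -1.   ]
10.0667 [ 569.734 -224.094  112.109] [ 0.648 -0.225 -5.214] [ 0.014  0.017 -0.004] [ 0.994  0.107  0.     0.107 -0.994  0.     0.    -0.    -1.   ]
10.1167 [ 569.743 -224.081  112.106] [-0.506  0.427 -5.383] [0.026 0.008 0.013] [ 0.994  0.107 -0.     0.107 -0.994  0.    -0.    -0.    -1.   ]
```

{"op": "move_arm", "data": {
  "moves": [0,0,0.15,0,0,0,0,0,0.15,0,0,0,0,0,0.15,0,0,0,0,0,0.15,0,0,0,0,0,0.1,0,0,0,0,0,0,0,0,0,0,0,0,0,0,0,0,0,0,0,0,0]
}}

```text
time_s: 10.83
position: [569.8, -224.1, 105.1]
tool_rot: [[0.994, 0.107, 0.0], [0.107, -0.994, 0.0], [0.0, -0.0, -1.0]]
wrist_force: [-0.0, 0.3, -4.8]
grip_width: 0.238
```

{"op": "move_arm", "data": {
  "moves": [0,0,0.05,0,0,0,0,0,0.05,0,0,0,0,0,0.05,0,0,0,0,0,0,0,0,0,0,0,0,0,0,0,0,0,0,0,0,0,0,0,0,0,0,0,0,0,0,0,0,0]
}}

```text
time_s: 11.5
position: [569.8, -224.1, 103.6]
tool_rot: [[0.994, 0.107, 0.0], [0.107, -0.994, 0.0], [0.0, -0.0, -1.0]]
wrist_force: [0.0, -0.2, -4.7]
grip_width: 0.231
```

{"op": "move_arm", "data": {
  "moves": [0,0,0.03,0,0,0,0,0,0.03,0,0,0,0,0,0.04,0,0,0,0,0,0,0,0,0,0,0,0,0,0,0,0,0,0,0,0,0,0,0,0,0,0,0,0,0,0,0,0,0]
}}

```text
time_s: 12.17
position: [569.8, -224.1, 102.6]
tool_rot: [[0.994, 0.107, 0.0], [0.107, -0.994, 0.0], [0.0, -0.0, -1.0]]
wrist_force: [-0.6, -0.5, -5.8]
grip_width: 0.237
```

```bash
cat > st.py <<'E'
from station import bot
import numpy as np;np.set_printoptions(precision=3,suppress=True)
F=[];M=[]
for i in range(3):
  s=bot.get_state();F.append(s['wrist_force']);M.append(s['moment']);bot.snapshot('wrist')
R=s['tool_rot'];print(s['time_s'],s['position'],'F tool',R.T@np.mean(F,0),'M tool',R.T@np.mean(M,0))
E
python3 st.py
```

```text
12.2667 [ 569.777 -224.075  102.609] F tool [0.118 0.386 5.508] M tool [-0.009 -0.012 -0.012]
```

{"op": "move_arm", "data": {
  "moves": [0,0,0.03,0,0,0,0,0,0.03,0,0,0,0,0,0.04,0,0,0,0,0,0,0,0,0,0,0,0,0,0,0,0,0,0,0,0,0,0,0,0,0,0,0,0,0,0,0,0,0]
}}

```text
time_s: 12.98
position: [569.7, -224.1, 101.6]
tool_rot: [[0.994, 0.107, -0.0], [0.107, -0.994, 0.0], [-0.0, -0.0, -1.0]]
wrist_force: [-0.4, -0.7, -4.6]
grip_width: 0.235
```

```bash
python3 st.py
```

```text
13.0833 [ 569.746 -224.1    101.629] F tool [-0.418  0.481  4.222] M tool [-0.056 -0.121 -0.019]
```

{"op": "move_arm", "data": {
  "moves": [0,0,0.02,0,0,0,0,0,0.02,0,0,0,0,0,0.01,0,0,0,0,0,0,0,0,0,0,0,0,0,0,0,0,0,0,0,0,0,0,0,0,0,0,0,0,0,0,0,0,0]
}}

```text
time_s: 13.8
position: [569.8, -224.2, 101.3]
tool_rot: [[0.994, 0.107, 0.0], [0.107, -0.994, -0.0], [0.0, 0.0, -1.0]]
wrist_force: [-0.9, -2.7, -0.9]
grip_width: 0.236
```

```bash
python3 st.py
```

```text
13.9 [ 569.867 -224.228  101.222] F tool [-1.094  1.827  0.985] M tool [-0.199 -0.32  -0.03 ]
```

{"op": "move_arm", "data": {
  "moves": [-0.02,0.02,0,0,0,0,-0.02,0.02,0,0,0,0,-0.02,0.02,0,0,0,0,0,0,0,0,0,0,0,0,0,0,0,0,0,0,0,0,0,0,0,0,0,0,0,0,0,0,0,0,0,0]
}}

```text
time_s: 14.62
position: [569.2, -224.6, 101.0]
tool_rot: [[0.994, 0.107, -0.0], [0.107, -0.994, 0.0], [-0.0, -0.0, -1.0]]
wrist_force: [-0.6, -0.6, -4.8]
grip_width: 0.236
```

```bash
python3 st.py
```

```text
14.7167 [ 569.17  -224.569  100.974] F tool [0.238 0.407 4.649] M tool [-0.063  0.063  0.032]
```

Force relieved; continue down.

{"op": "move_arm", "data": {
  "moves": [0,0.01,0.02,0,0,0,0,0.01,0.02,0,0,0,0,0,0.02,0,0,0,0,0,0,0,0,0,0,0,0,0,0,0,0,0,0,0,0,0,0,0,0,0,0,0,0,0,0,0,0,0]
}}

```text
time_s: 15.43
position: [569.3, -224.9, 100.6]
tool_rot: [[0.994, 0.107, 0.0], [0.107, -0.994, 0.0], [0.0, -0.0, -1.0]]
wrist_force: [-0.4, 0.3, -2.1]
grip_width: 0.233
```

```bash
python3 st.py
```

```text
15.5333 [ 569.325 -224.887  100.591] F tool [-0.171 -0.698  1.798] M tool [ 0.108 -0.045  0.003]
```

{"op": "move_arm", "data": {
  "moves": [0,-0.01,0.02,0,0,0,0,0,0.02,0,0,0,0,0,0,0,0,0,0,0,0,0,0,0,0,0,0,0,0,0,0,0,0,0,0,0,0,0,0,0,0,0,0,0,0,0,0,0]
}}

```text
time_s: 16.25
position: [569.4, -225.0, 100.4]
tool_rot: [[0.994, 0.107, 0.0], [0.107, -0.994, -0.0], [0.0, 0.0, -1.0]]
wrist_force: [-2.1, 0.5, 5.3]
grip_width: 0.237
```

```bash
python3 st.py
```

```text
16.35 [ 569.364 -224.948  100.409] F tool [-1.9   -0.598 -5.513] M tool [ 0.176 -0.303 -0.045]
```

{"op": "move_arm", "data": {
  "moves": [0,0,-0.01,0,0,0,-0.01,0,-0.01,0,0,0,0,0,0,0,0,0,0,0,0,0,0,0,0,0,0,0,0,0,0,0,0,0,0,0,0,0,0,0,0,0,0,0,0,0,0,0],
  "squeeze": 20
}}

```text
time_s: 17.07
position: [569.3, -224.9, 100.4]
tool_rot: [[0.994, 0.107, 0.0], [0.107, -0.994, -0.0], [0.0, 0.0, -1.0]]
wrist_force: [-0.5, 0.3, 5.3]
grip_width: 0.237
```

```bash
python3 st.py
```

```text
17.1667 [ 569.303 -224.96   100.4  ] F tool [-0.319 -0.321 -5.203] M tool [ 0.097 -0.149  0.018]
```

{"op": "move_arm", "data": {
  "moves": [0,0,0,0,0,0,0,0,0,0,0,0,0,0,0,0,0,0,0,0,0,0,0,0,0,0,0,0,0,0,0,0,0,0,0,0,0,0,0,0,0,0,0,0,0,0,0,0],
  "grip": 0.6
}}

```text
time_s: 17.88
position: [569.1, -224.8, 100.3]
tool_rot: [[0.994, 0.107, -0.0], [0.107, -0.994, 0.0], [-0.0, -0.0, -1.0]]
wrist_force: [-0.3, -0.1, 0.5]
grip_width: 0.602
```

```bash
python3 snap.py w6 wrist 0; python3 snap.py s6 scene 0;  python3 snap.py d6 side 0
```

```text
17.8833 [ 569.12936725 -224.84958559  100.25465262] [-0.29314231 -0.06565546  0.49885755] [-0.01538264 -0.01755487 -0.01632941] 0.0014625900367849147 0.6019674535909086
[[ 9.94282487e-01  1.06781713e-01 -3.81344980e-05]
 [ 1.06781717e-01 -9.94282480e-01  1.25574381e-04]
 [-2.45074158e-05 -1.28928475e-04 -9.99999991e-01]]
17.9333 [ 569.1230383  -224.86265199  100.29981389] [-0.76436672  0.12776554  1.02114214] [0.02562076 0.00012828 0.03016694] 0.003009692999036066 0.6014531029084478
[[ 9.94288461e-01  1.06726084e-01 -4.71266681e-06]
 [ 1.06726083e-01 -9.94288455e-01  1.06267118e-04]
 [ 6.65572314e-06 -1.06163134e-04 -9.99999994e-01]]
17.9833 [ 569.17106761 -224.85551708  100.3214699 ] [0.52055284 1.16940764 0.05937168] [-0.03115268 -0.08144567 -0.01758499] 0.0016678887476223273 0.6002316589458185
[[ 9.94280940e-01  1.06796090e-01  8.25594998e-05]
 [ 1.06796085e-01 -9.94280942e-01  6.98499924e-05]
 [ 8.95470433e-05 -6.06334847e-05 -9.99999994e-01]]
```

View pics/w6.png

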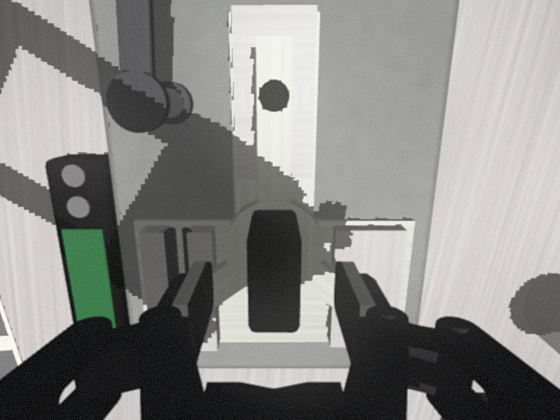

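View pics/s6.png

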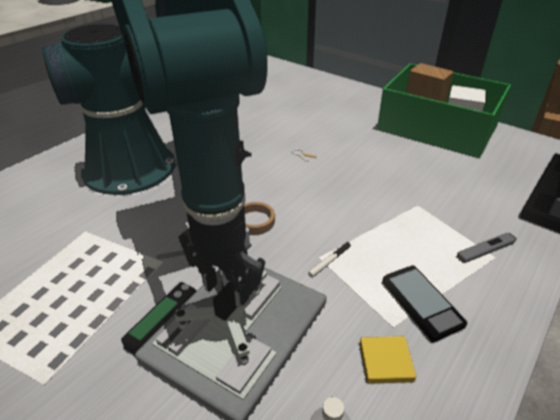

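{"op": "move_arm", "data": {
  "moves": [0,0,-0.3,0,0,0,0,0,-0.6,0,0,0,0,0,-0.9,0,0,0,0,0,-1.1,0,0,0,0,0,-1.1,0,0,0,0,0,-1.2,0,0,0,0,0,-1.2,0,0,0,0,0,-0.6,0,0,0]
}}

```text
time_s: 18.7
position: [570.2, -225.4, 173.1]
tool_rot: [[0.994, 0.107, 0.003], [0.107, -0.994, -0.002], [0.003, 0.002, -1.0]]
wrist_force: [0.8, -1.1, -0.6]
grip_width: 0.597
```

```bash
python3 snap.py w7 wrist 3; python3 plan.py 569.2 -224.9 170 .1065 497 -98.7 170 .1065 8
```

```text
18.85 [ 569.62861522 -225.09495411  171.3108343 ] [-0.52748571 -0.2430425   0.05381171] [-0.01646048  0.00465981  0.04326361] 0.024881909474965942 0.5999253074538349
[[ 9.94273420e-01  1.06853706e-01  1.62870253e-03]
 [ 1.06855078e-01 -9.94274301e-01 -7.79456495e-04]
 [ 1.53608925e-03  9.49028010e-04 -9.99998370e-01]]
[-0.73, -1.66, 0, 0, 0, 0, -0.73, -1.67, 0, 0, 0, 0, -0.73, -1.66, 0, 0, 0, 0, -0.73, -1.67, 0, 0, 0, 0, -0.73, -1.66, 0, 0, 0, 0, -0.73, -1.67, 0, 0, 0, 0, -0.73, -1.66, 0, 0, 0, 0, -0.73, -1.67, 0, 0, 0, 0]
end [496.97 -98.66 170.  ] 0.1065
```

View pics/w7.png

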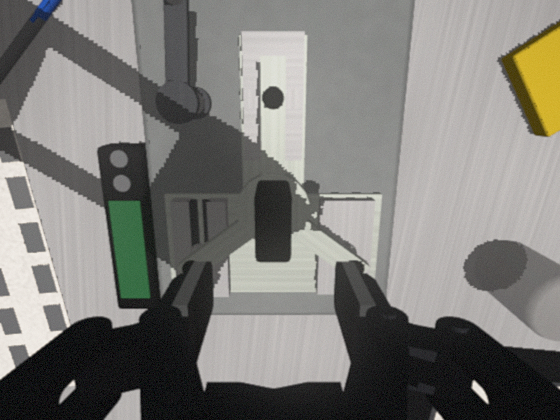

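```bash
python3 plan.py 569.2 -224.9 170 .1065 505 -170 170 .1065 8
```

```text
[-0.73, -0.77, 0, 0, 0, 0, -0.72, -0.77, 0, 0, 0, 0, -0.73, -0.76, 0, 0, 0, 0, -0.72, -0.77, 0, 0, 0, 0, -0.73, -0.77, 0, 0, 0, 0, -0.72, -0.77, 0, 0, 0, 0, -0.73, -0.76, 0, 0, 0, 0, -0.72, -0.77, 0, 0, 0, 0]
end [ 505.   -170.01  170.  ] 0.1065
```

{"op": "move_arm", "data": {
  "moves": [-0.73,-0.77,0,0,0,0,-0.72,-0.77,0,0,0,0,-0.73,-0.76,0,0,0,0,-0.72,-0.77,0,0,0,0,-0.73,-0.77,0,0,0,0,-0.72,-0.77,0,0,0,0,-0.73,-0.76,0,0,0,0,-0.72,-0.77,0,0,0,0],
  "grip": 0.35
}}

```text
time_s: 19.57
position: [504.0, -169.2, 170.4]
tool_rot: [[0.994, 0.107, 0.0], [0.107, -0.994, 0.0], [0.0, -0.0, -1.0]]
wrist_force: [0.2, -0.7, -0.2]
grip_width: 0.348
```

```bash
python3 snap.py w8 wrist 5
```

```text
19.8167 [ 505.46105737 -170.27872916  170.57460328] [ 1.14906464 -0.34977046 -0.05783959] [-0.05573177 -0.04575533  0.02553947] 0.010306011978315687 0.3469524405103347
[[ 9.94268466e-01  1.06907427e-01  1.00973486e-03]
 [ 1.06907927e-01 -9.94268821e-01 -4.54581769e-04]
 [ 9.55349723e-04  5.59924979e-04 -9.99999387e-01]]
```

View pics/w8.png

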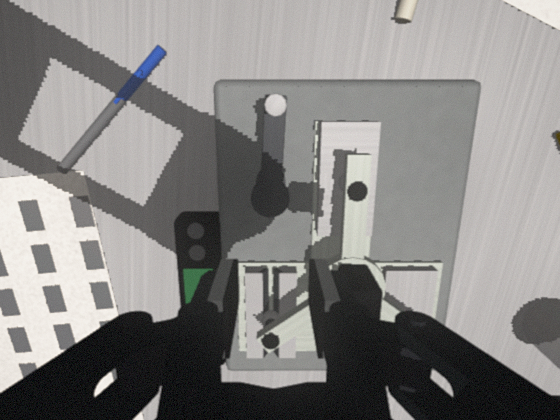

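```bash
cat > bp.py <<'E'
from h import *
import pickle,sys
s,c=pickle.load(open(sys.argv[1]+'.pkl','rb'))
f=210/np.tan(np.radians(c['fovy'])/2)
for a in sys.argv[2:]:
    u,v,z=map(float,a.split(','))
    d=c['rotation']@np.array([(u-c['cx'])/f,(v-c['cy'])/f,1]); w=c['xyz']+d*(z-c['xyz'][2])/d[2]
    print(a,w.round(1),(s['tool_rot'].T@(w-s['position'])).round(1))
E
python3 bp.py w8 275,104,126 270,195,92 356.5,191,83
```

```text
275,104,126 [498.5 -98.1 126. ] [  0.7 -72.6  44.5]
270,195,92 [ 501.6 -155.5   92. ] [ -2.3 -15.1  78.6]
356.5,191,83 [ 560.2 -148.6   83. ] [ 56.6 -15.7  87.6]
```

```bash
python3 plan.py 505 -170 170 .1065 497 -98.5 170 .1065 8
```

```text
[0, -0.9, 0, 0, 0, 0, -0.01, -0.9, 0, 0, 0, 0, 0, -0.9, 0, 0, 0, 0, -0.01, -0.9, 0, 0, 0, 0, 0, -0.9, 0, 0, 0, 0, -0.01, -0.9, 0, 0, 0, 0, 0, -0.9, 0, 0, 0, 0, -0.01, -0.89, 0, 0, 0, 0]
end [496.96 -98.55 170.  ] 0.1065
```

{"op": "move_arm", "data": {
  "moves": [0,-0.9,0,0,0,0,0,-0.9,0,0,0,0,0,-0.9,0,0,0,0,0,-0.9,0,0,0,0,0,-0.9,0,0,0,0,0,-0.9,0,0,0,0,0,-0.9,0,0,0,0,-0.04,-0.89,0,0,0,0]
}}

```text
time_s: 20.53
position: [496.8, -97.5, 170.4]
tool_rot: [[0.994, 0.107, 0.0], [0.107, -0.994, 0.0], [0.0, -0.0, -1.0]]
wrist_force: [0.1, -0.1, 0.3]
grip_width: 0.346
```

{"op": "move_arm", "data": {
  "moves": [0,0,0.2,0,0,0,0,0,0.6,0,0,0,0,0,1.0,0,0,0,0,0,1.0,0,0,0,0,0,1.0,0,0,0,0,0,1.0,0,0,0,0,0,0.8,0,0,0,0,0,0.7,0,0,0]
}}

```text
time_s: 21.2
position: [496.3, -98.6, 105.9]
tool_rot: [[0.994, 0.106, -0.001], [0.106, -0.994, 0.001], [-0.001, -0.001, -1.0]]
wrist_force: [-0.7, -0.6, -0.1]
grip_width: 0.345
```

```bash
python3 snap.py w9 wrist 3
```

```text
21.35 [496.3222932  -98.43728257 106.54755718] [-0.43495634 -0.17508427  0.41203638] [ 0.01825149 -0.06719145 -0.02033672] 0.017122375924549738 0.35074264101708047
[[ 9.94297755e-01  1.06628460e-01 -1.53179398e-03]
 [ 1.06629557e-01 -9.94298603e-01  6.53087298e-04]
 [-1.45342292e-03 -8.12697748e-04 -9.99998614e-01]]
```

View pics/w9.png

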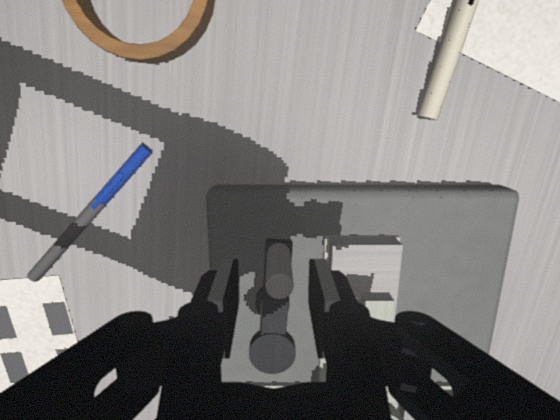

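{"op": "move_arm", "data": {
  "moves": [0.393,0.013,0,0,0,0.0655,0.393,0.013,0,0,0,0.0655,0.393,0.013,0,0,0,0.0655,0.393,0.013,0,0,0,0.0655,0.393,0.013,0,0,0,0.0655,0.393,0.013,0,0,0,0.0655,0.393,0.013,0,0,0,0.0655,0.393,0.013,0,0,0,0.0655]
}}

```text
time_s: 22.07
position: [527.7, -103.5, 107.9]
tool_rot: [[0.913, -0.408, 0.0], [-0.408, -0.913, -0.0], [0.0, 0.0, -1.0]]
wrist_force: [-0.1, -0.6, 0.4]
grip_width: 0.347
```

{"op": "move_arm", "data": {
  "moves": [0.393,0.013,0,0,0,0.0655,0.393,0.013,0,0,0,0.0655,0.393,0.013,0,0,0,0.0655,0.393,0.013,0,0,0,0.0655,0.393,0.013,0,0,0,0.0655,0.393,0.013,0,0,0,0.0655,0.393,0.013,0,0,0,0.0655,0.393,0.013,0,0,0,0.0655]
}}

```text
time_s: 22.73
position: [551.7, -122.9, 107.8]
tool_rot: [[0.587, -0.81, -0.0], [-0.81, -0.587, 0.0], [-0.0, 0.0, -1.0]]
wrist_force: [-2.3, 0.0, 0.5]
grip_width: 0.352
```

```bash
python3 snap.py w10 wrist 1; python3 st.py
```

```text
22.7833 [ 552.43930558 -123.60889312  107.90629227] [-0.48709378 -0.6319056   0.44572667] [ 0.04089629  0.16312929 -0.01204264] 0.14930403189827418 0.3484673798244966
[[ 5.83298499e-01 -8.12257468e-01  8.16184849e-04]
 [-8.12257410e-01 -5.83298947e-01 -4.87974382e-04]
 [ 8.72440599e-04 -3.78317467e-04 -9.99999548e-01]]
22.9333 [ 552.147 -122.989  107.776] F tool [0.375 0.052 0.146] M tool [0.01  0.005 0.011]
```

View pics/w10.png

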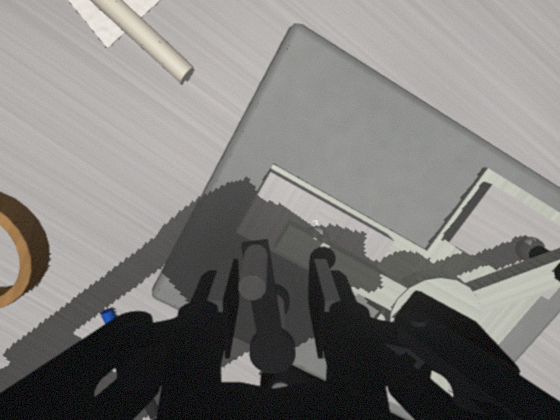

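{"op": "move_arm", "data": {
  "moves": [0.393,0.013,0,0,0,0.0655,0.393,0.013,0,0,0,0.0655,0.393,0.013,0,0,0,0.0655,0.393,0.013,0,0,0,0.0655,0.393,0.013,0,0,0,0.0655,0.393,0.013,0,0,0,0.0655,0.393,0.013,0,0,0,0.0655,0.393,0.013,0,0,0,0.0655]
}}

```text
time_s: 23.65
position: [562.9, -151.5, 107.5]
tool_rot: [[0.104, -0.995, 0.0], [-0.995, -0.104, 0.001], [-0.001, -0.0, -1.0]]
wrist_force: [-0.5, 0.7, 0.2]
grip_width: 0.351
```

```bash
python3 snap.py w11 wrist 1; python3 st.py
```

```text
23.7 [ 563.12715261 -152.33943448  107.55652504] [-0.18661236  0.28906988  0.20661039] [0.07698079 0.09485824 0.00553984] 0.14139472207035547 0.35225052873494916
[[ 1.00034556e-01 -9.94983877e-01  4.14706556e-04]
 [-9.94983961e-01 -1.00034576e-01 -2.67923480e-05]
 [ 6.81429488e-05 -4.09946212e-04 -9.99999914e-01]]
23.85 [ 562.966 -151.858  107.453] F tool [-0.07  -0.055  0.077] M tool [-0.023 -0.024  0.003]
```

View pics/w11.png

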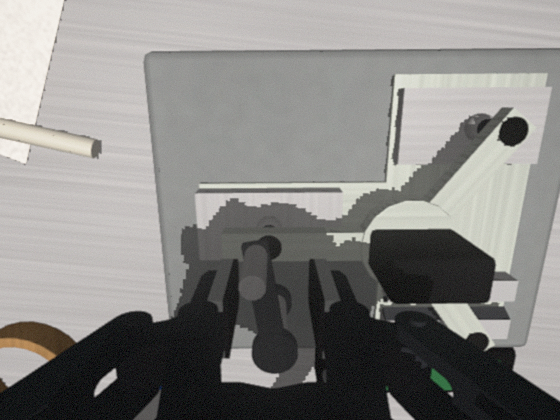

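{"op": "move_arm", "data": {
  "moves": [0.12,0,0,0,0,0,0.12,0,0,0,0,0,0.12,0,0,0,0,0,0.12,0,0,0,0,0,0.12,0,0,0,0,0,0.1,0,0,0,0,0,0,0,0,0,0,0,0,0,0,0,0,0]
}}

```text
time_s: 24.57
position: [563.5, -159.1, 107.3]
tool_rot: [[0.106, -0.994, -0.0], [-0.994, -0.106, -0.0], [0.0, 0.0, -1.0]]
wrist_force: [0.0, -0.3, 0.4]
grip_width: 0.352
```

```bash
python3 snap.py w12 wrist 0; python3 st.py
```

```text
24.5667 [ 563.54565117 -159.11220374  107.26840332] [ 0.02282455 -0.31890201  0.43761548] [0.03028418 0.0099308  0.02451464] 0.0036000985870082293 0.3519379269937295
[[ 1.05644750e-01 -9.94403900e-01 -2.64588044e-04]
 [-9.94403928e-01 -1.05644714e-01 -1.46390777e-04]
 [ 1.17619231e-04  2.78572807e-04 -9.99999954e-01]]
24.7167 [ 563.449 -159.031  107.235] F tool [-0.06  -0.54  -0.402] M tool [ 0.037 -0.008 -0.025]
```

View pics/w12.png

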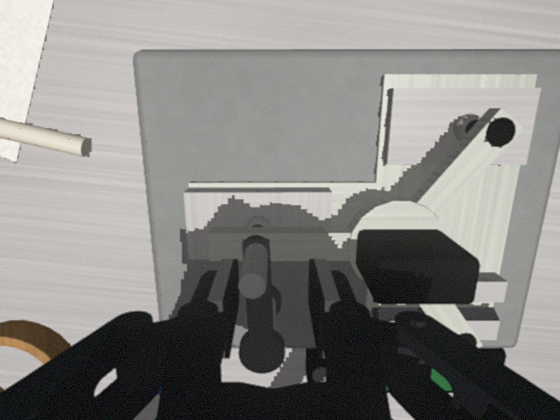

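{"op": "move_arm", "data": {
  "moves": [0.06,0,0,0,0,0,0.06,0,0,0,0,0,0.06,0,0,0,0,0,0.06,0,0,0,0,0,0,0,0,0,0,0,0,0,0,0,0,0,0,0,0,0,0,0,0,0,0,0,0,0]
}}

```text
time_s: 25.43
position: [563.9, -161.3, 107.3]
tool_rot: [[0.106, -0.994, -0.0], [-0.994, -0.106, 0.0], [-0.0, 0.0, -1.0]]
wrist_force: [-0.5, 0.3, 0.1]
grip_width: 0.353
```

```bash
python3 snap.py w13 wrist 0; python3 st.py
```

```text
25.4333 [ 563.93307995 -161.29458081  107.26610955] [-0.48358643  0.33965957  0.12725702] [ 0.11741811 -0.02481036  0.00066629] 0.0006645495685590746 0.3534657699529518
[[ 1.05633746e-01 -9.94405104e-01 -1.00187328e-05]
 [-9.94405103e-01 -1.05633746e-01  5.08673166e-05]
 [-5.16410356e-05  4.58937380e-06 -9.99999999e-01]]
25.5833 [ 563.943 -161.297  107.294] F tool [-0.63  -0.651  0.198] M tool [ 0.053 -0.138  0.016]
```

{"op": "move_arm", "data": {
  "moves": [0.05,0,0,0,0,0,0.05,0,0,0,0,0,0.05,0,0,0,0,0,0.05,0,0,0,0,0,0,0,0,0,0,0,0,0,0,0,0,0,0,0,0,0,0,0,0,0,0,0,0,0]
}}

```text
time_s: 26.3
position: [564.0, -161.9, 107.2]
tool_rot: [[0.105, -0.994, -0.0], [-0.994, -0.105, 0.002], [-0.002, 0.0, -1.0]]
wrist_force: [1.3, 5.9, 1.3]
grip_width: 0.351
```

```bash
python3 snap.py w14 wrist 0; python3 st.py
```

```text
26.3 [ 563.96182489 -161.93890526  107.22481607] [1.32891783 5.87256354 1.32595455] [ 1.06511852 -0.12115574 -0.05362027] 0.0022755746646331717 0.35114690108913466
[[ 1.05305447e-01 -9.94439838e-01 -4.13828516e-04]
 [-9.94437366e-01 -1.05306110e-01  2.22446501e-03]
 [-2.25567529e-03  1.77278259e-04 -9.99997440e-01]]
26.45 [ 563.944 -161.941  107.185] F tool [-6.415 -1.551 -0.908] M tool [ 0.242 -1.047  0.043]
```

View pics/w14.png

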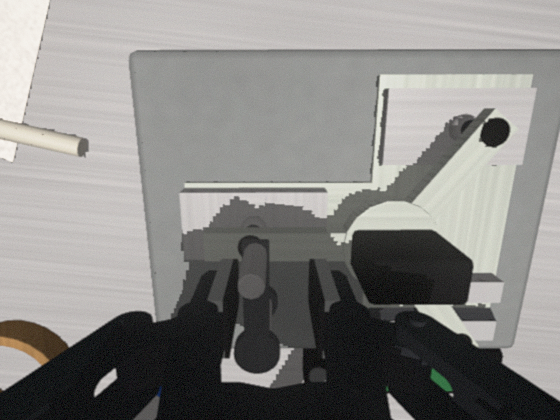

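```bash
python3 bp.py w14 251,283,126 254,240,90 258,352,92 ; python3 bp.py w13 251,283,126
```

```text
251,283,126 [ 563.5 -152.1  126. ] [ -9.9  -0.6 -18.8]
254,240,90 [ 568.7 -150.9   90. ] [-10.4  -5.9  17.2]
258,352,92 [ 504.4 -159.1   92. ] [-9.1 58.9 15.3]
251,283,126 [ 563.4 -151.4  126. ] [ -9.9  -0.6 -18.7]
```

{"op": "move_arm", "data": {
  "moves": [-0.1,0,0,0,0,0,-0.2,0,0,0,0,0,-0.2,0,0,0,0,0,-0.2,0,0,0,0,0,-0.2,0,0,0,0,0,0,0,0,0,0,0,0,0,0,0,0,0,0,0,0,0,0,0]
}}

```text
time_s: 27.17
position: [563.2, -154.4, 107.3]
tool_rot: [[0.106, -0.994, 0.0], [-0.994, -0.106, -0.0], [0.0, -0.0, -1.0]]
wrist_force: [0.1, -0.2, 0.1]
grip_width: 0.348
```

{"op": "move_arm", "data": {
  "moves": [0,0,-0.3,0,0,0,0,0,-0.8,0,0,0,0,0,-1.2,0,0,0,0,0,-1.5,0,0,0,0,0,-2,0,0,0,0,0,-2,0,0,0,0,0,-2,0,0,0,0,0,-1,0,0,0]
}}

```text
time_s: 27.83
position: [564.5, -154.9, 218.6]
tool_rot: [[0.106, -0.994, 0.004], [-0.994, -0.106, -0.002], [0.002, -0.004, -1.0]]
wrist_force: [-0.2, -0.5, -0.1]
grip_width: 0.347
```

{"op": "move_arm", "data": {
  "moves": [0,-1,-1,0,0,0,0,-1,-1,0,0,0,0,-1,-1,0,0,0,0,-1,-1,0,0,0,0,-1,-0.5,0,0,0,0,0,0,0,0,0,0,0,0,0,0,0,0,0,0,0,0,0]
}}

```text
time_s: 28.5
position: [611.9, -148.9, 259.6]
tool_rot: [[0.106, -0.994, -0.002], [-0.994, -0.106, 0.001], [-0.001, 0.002, -1.0]]
wrist_force: [-0.1, -0.5, -0.1]
grip_width: 0.35
```

```bash
python3 snap.py w15 wrist 2; python3 snap.py s15 scene 0; python3 snap.py d15 side 0; python3 -c "
import cv2
a=cv2.imread('pics/s15.png');cv2.imwrite('pics/s15z.png',cv2.resize(a[180:420,110:380],None,fx=2.5,fy=2.5,interpolation=cv2.INTER_CUBIC))"
```

```text
28.6 [ 611.76215067 -148.91715547  259.53859865] [-1.22191672  0.11317037  0.22609865] [ 0.00326698 -0.02762043 -0.04813533] 0.0033339741088925976 0.34781609183908496
[[ 1.05392174e-01 -9.94429080e-01 -1.81507761e-03]
 [-9.94430397e-01 -1.05393469e-01  6.33455239e-04]
 [-8.21223637e-04  1.73820712e-03 -9.99998152e-01]]
28.65 [ 611.90881238 -148.97763374  259.66918461] [0.54690409 0.9271565  0.69340189] [ 0.02434157 -0.00109223 -0.00081495] 0.004286579810091524 0.3499708940321229
[[ 1.05324743e-01 -9.94436737e-01 -1.50813865e-03]
 [-9.94437634e-01 -1.05325664e-01  5.44382442e-04]
 [-7.00199603e-04  1.44241289e-03 -9.99998715e-01]]
28.7 [ 612.08080351 -149.01251634  259.81903196] [ 0.30993261 -0.11171169 -0.15591642] [ 0.07322816 -0.0154254   0.00915519] 0.006590736257465183 0.3522279874990326
[[ 1.05318236e-01 -9.94437869e-01 -1.18079908e-03]
 [-9.94438384e-01 -1.05318868e-01  4.86447333e-04]
 [-6.08102072e-04  1.12300015e-03 -9.99999185e-01]]
```

View pics/w15.png

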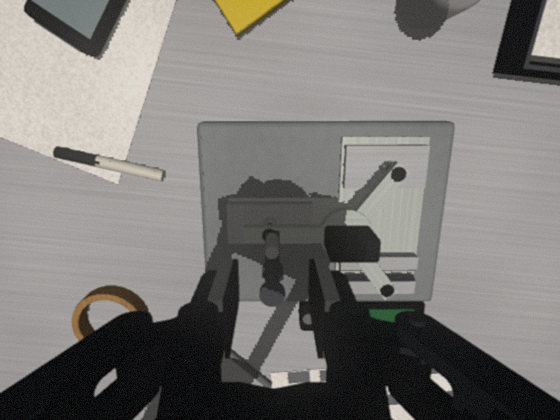

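View pics/s15z.png

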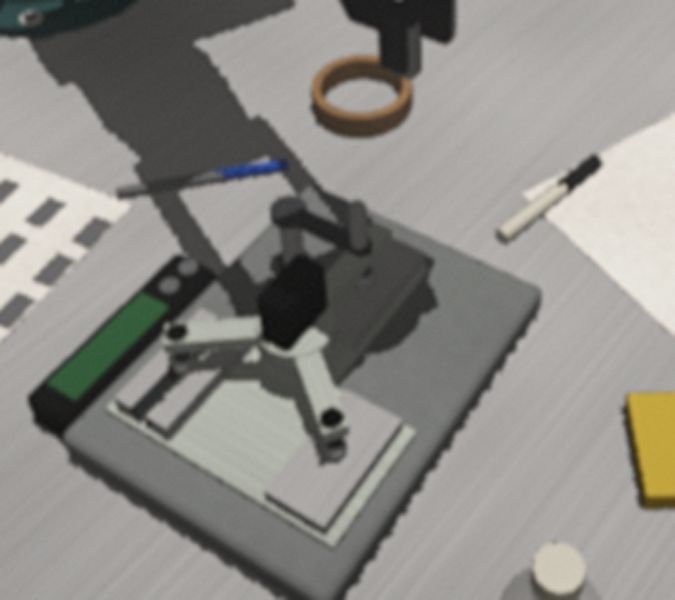

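View pics/d15.png

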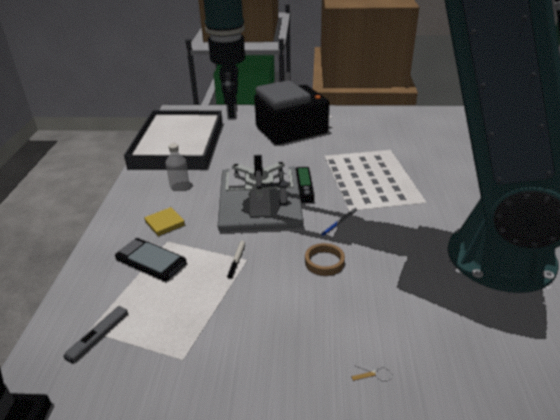

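```bash
python3 bp.py w15 271,238,126 272,291,92; python3 - <<'E'
from station import bot
bot.sign_off(); print(bot.get_state()['time_s'])
E
```

```text
271,238,126 [ 574.9 -150.   126. ] [ -2.6  36.5 133.6]
272,291,92 [ 507.  -157.9   92. ] [ -2.  104.9 167.7]
the job is handed in; nothing more can be done
the job is handed in; nothing more can be done
```

The carrier is back on the scale with all three feet home, the keeper is closed over the long arm, and the job is handed in at about 29 s.

- **Seating:** I lowered the carrier in steps of 1 mm or less. I felt the long foot touch the cone and the left foot touch the groove. I shifted it about 0.6 mm on each axis to relieve the side force, then seated it. The feet ended at about z 43.9 mm by arm height. The wrist force rose to about 11 N of support at most. I did not do the sideways push test for the cone being caught. After that I released the carrier and lifted clear.
- **Keeper:** I swung it round by the peg until it met a firm stop at about 6 N. Its angle measured about 0.12 rad in the world, against an expected 0.106, and it never bumped the arm on the way. I backed off and withdrew.
- **Final look:** The last pictures show the keeper across the long arm, and the carrier level in its seats. The marker, pen and tape look to be where they were, with the gripper well clear. The last peg and pivot positions from the wrist picture are 5 to 11 mm off in x from the closer-range ones, but give the same keeper angle (about 0.116 rad). I put the offset down to reading shadowed pixels.

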